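# Stage a bar offcut in the feed gutter and lock it with the keeper

## Robot

A 6-joint arm with a two-finger parallel gripper is mounted at the origin on the work surface. World frame = base frame: x ahead of the robot, y to its left, z up, the work surface at z = 0. Lengths are in mm, angles in rad, forces in N, time in s.
With the tool pointing down it reaches from about 400 to 925 mm from the base axis. Payload 12.5 kg.
Tool frame: the origin (TCP) lies between the finger pads; the fingertips stand 19 mm ahead of it and the grasp point (between the pads) is the TCP (env.tips_ahead is the distance from the TCP to the fingertips, in mm); z points along the fingers, y is the line along which they close (so a half turn about z gives the same grasp; the last joint's range is limited). The gripper opens to 95 mm and grips with 3 to 60 N. Pads are 20 mm wide; open, the fingers measure 119 mm over their backs; the gripper's body (75 mm by 180 mm) begins 59 mm behind the grasp point.
Start: joints at [-1.278, 0.491, 1.559, -0, 1.092, -0.106], TCP at [242.72, -575.965, 199.761] pointing down, gripper open.
Joint ranges: [-3.1, 3.1], [-0.84, 2.19], [0.05, 2.79], [-1.13, 4.28], [0.06, 2.93], [-2.69, 2.69]. Speed limits (rad/s): [2.22, 2.22, 2.79, 3.14, 3.14, 3.14].

## Interface

Orientations are given as [roll, pitch, yaw] about the fixed x, y, z axes, in that order (R = Rz(yaw) Ry(pitch) Rx(roll)).
In Python, from cell import env gives the robot as it stands.
- The arm moves only by the shell command python3 -m crank 'ROWS'. ROWS is JSON, a list of rows, each a list of 5 numbers: the shift along the tool's x, y, z in mm, then the turn about the tool's z in degrees, then the finger opening in mm, from 0 to 95.1. In form: [[dx, dy, dz, yaw, grip], ...]. A call has 1 to 10 rows; each row is the pose to reach, as a shift and turn from the pose commanded when the call began, along the tool's axes at that moment; what a row does not reach only later rows make up. A row lasts 1/12 s, in which the tool goes at most 41.7 mm and 7.16 degrees, less where a joint would pass 70% of its speed; a pose out of reach is approached as far as the arm can. A call with a gripper value outside its range is refused whole. The fingers move at their own pace and stop on an object; the grip force is fixed at half the most. Time passes only in rows, so rows that repeat a pose let the fingers close. It gives the time, the measured TCP pose, the force, the opening and the grip force at its end, in the units of the state.
- env.state(): the state, without advancing time (a new reading comes with each control period).
- env.read_camera(name): name is "scene" or "top" or "wrist"; returns a dict with "img" (400x640x3 uint8, blue, green, red), "K" (3x3 intrinsics, pixels), "pose" (4x4, takes a point from camera to world coordinates). Camera axes: x right, y down, z forward; pixel columns grow to the right and rows downward; lengths in mm; the calibration is good to about 2 mm. A picture is of the moment at which its call begins. There is no depth.
- env.job_done(): hands the job in; it is judged then, once.
The state is a dict: "t": time; "joints": joint angles; "qvel": joint speeds; "tau": joint torques, N m; "eef_pos": TCP position; "tcp_rot": TCP orientation; "ft_force": force on the tool from outside, world axes, zero at the start; "moment": the same for the moment, N m; "opening": opening from 0.0 (shut) to 1.0 (fully open); "grip_force": force on a finger pad.
Only numpy, scipy, OpenCV 4.12 (cv2) and the standard library are available. Lean on these libraries where they do the work, as an engineer would, in place of code of your own. Each camera call takes 0.05 s, during which the arm holds its last target. There are 200 camera calls.

## Task

Two round steel pieces wait at the low end of the two-lane sloped gutter: push the plain solid bar offcut steadily up its lane with the fingertips, over the crest and home against the end stop, so that it cannot roll back, keeping it down in the gutter and not flicking it. Then push the keeper arm on the middle wall round until it stands square across that same lane behind the bar. Do not touch the waisted test piece in the other lane, and leave everything else on the bench where it is.

Things in the scene. Friction and masses are not known exactly. Their poses are not given: they have to be found in the camera images.
- chute: Fixed two-lane aluminium gutter, blue floors, 138 x 255 mm. Origin: in the gutter floor surface (z = 0), between the lanes, 40 mm above the table. x points uphill along the lanes (7 degrees up), z square to the floor, y level, to the left looking uphill. Lanes 46 mm wide, centred at y = +38 (left), -38 mm (right). Outer walls 6 mm, middle wall 30 mm thick, tops at z = 15 mm.
- lip_left (a point): Top edge of the left lane's steel lip at the low end, 6 mm thick (chute x = -97 to -91, top z = 8 mm). The waiting part rests against it; from it the lane floor is flat (z = 0) up to the crest. There is nothing beyond the lip but 15 mm of gutter floor and the table.
- lip_right (a point): Top edge of the right lane's steel lip at the low end, 6 mm thick (chute x = -97 to -91, top z = 8 mm). The waiting part rests against it; from it the lane floor is flat (z = 0) up to the crest. There is nothing beyond the lip but 15 mm of gutter floor and the table.
- crest_left (a point): Crest of the left lane, chute x = 38, z = 0 mm. A part let go before the crest rolls back to the lip. Past it the floor dips, 12 degrees from the lane floor (5 degrees below level), and the part rolls on by itself to the end stop.
- crest_right (a point): Crest of the right lane, chute x = 38, z = 0 mm. A part let go before the crest rolls back to the lip. Past it the floor dips, 12 degrees from the lane floor (5 degrees below level), and the part rolls on by itself to the end stop.
- home_left (a point): Where the bar's centre lies when it is home in the left lane's pocket against the end stop: chute x = 75, z = 12.6 mm. The stop is a dark steel wall, its face at chute x = 95 mm, its top at z = 24 mm.
- home_right (a point): Where the bar's centre lies when it is home in the right lane's pocket against the end stop: chute x = 75, z = 12.6 mm. The stop is a dark steel wall, its face at chute x = 95 mm, its top at z = 24 mm.
- bar: Plain solid steel bar offcut, a cylinder 40 mm in diameter and 40 mm long lying across one of the two lanes (either one), waiting at the low lip (centre at chute x = -75, z = 20 mm). About 0.25 to 0.45 kg. Origin at its centre; its y axis is the cylinder's axis; it rolls freely.
- stub: Waisted steel test piece in the other lane: two discs 40 mm in diameter and 10 mm thick joined by a slim neck 18 mm thick, 40 mm long in all. Origin at its centre, y along its axis. It waits at the low lip of its lane and stays there.
- keeper (a joint): Angle (rad) of the keeper, a dark steel arm 64 x 14 x 12 mm (chute z = 18 to 30 mm) turning about a pivot on the middle wall, in the plane of the gutter. 0: along the middle wall, free end downhill. Positive: over the left lane (chute +y), negative: over the right. Hard limits +-1.571, square across the lane. Stays where left; about 1 N at its end moves it.
- keeper_pivot (a point): The keeper's pivot: on the middle wall at chute x = 44, y = 0, mid-thickness of the arm (chute z = 24 mm). Square across a lane, the arm clears a bar at home by 5 mm.
- keeper_post (a point): Middle of the small black post (10 mm diameter, 18 mm tall, chute z = 30 to 48 mm) that stands on the keeper's free end, 56 mm from the pivot.
- puck0: A bystander: black resin-mounted specimen puck, 40 mm across, 18 mm tall, on the table beside the rack's left side. Origin: centre of its underside.
- puck1: A bystander: black resin-mounted specimen puck, 32 mm across, 18 mm tall, on the table beside the rack's right side. Origin: centre of its underside.
- standing_bar: A bystander: steel bar offcut, 30 mm across, 45 mm tall, standing on end on the table left of the rack. Origin: centre of its underside.
- wash_bottle: A bystander: white wash bottle with a red cap, 60 mm across, 160 mm tall, far left. Origin: centre of its underside.
- dish: A bystander: white ceramic dish, 90 mm across, 20 mm high, far right. Origin: centre of its underside.
- driver: A bystander: screwdriver lying on the table, far right. Origin: on the tool.
- polish_jar: A bystander: clear jar with a black lid, 64 mm across, 70 mm tall, far left. Origin: centre of its underside.
Things that resemble listed ones, but are neither listed nor needed, are in the scene too. What is shaped like the bar but black is not meant.

How it is judged:
By the outcome, as a careful person would: the job done as asked, in the order asked, and still so for the second after the job is handed in, with the robot touching nothing.
It also fails if it takes over 42 s, if anything falls off the work surface, if the arm or the gripper's body presses on something with over 40 N, if the wrist force passes 120 N, or if a joint passes its speed limit or range.

## Working session

There is one attempt and no reset: what is moved stays moved. The work goes in short steps, Python scripts to look and compute and a shell command to move; the robot and the scene stay as the last step left them, time stands still between calls to the robot, and variables do not carry over. Pictures are saved under pics/ and viewed, at most 10 in all, crops included, and the job is handed in when it is done.

```bash
mkdir -p pics; ls
python3 - <<'E'
from cell import env
import cv2,numpy as np,pickle
d={n:env.read_camera(n) for n in("scene","top")}
pickle.dump(d,open("v0.pkl","wb"))
for n in d: cv2.imwrite(f"pics/{n}0.png",d[n]["img"]); print(n,d[n]["K"].round(1).tolist(),d[n]["pose"].round(3).tolist())
s=env.state();print(s["eef_pos"],s["tcp_rot"],s["t"])
E
```

```text
pics
scene [[442.8, 0.0, 312.4], [0.0, 442.8, 190.3], [0.0, 0.0, 1.0]] [[-0.489, 0.74, -0.462, 1117.747], [0.872, 0.416, -0.258, 301.651], [0.001, -0.529, -0.849, 1101.309], [0.0, 0.0, 0.0, 1.0]]
top [[366.9, 0.0, 312.6], [0.0, 366.9, 204.6], [0.0, 0.0, 1.0]] [[0.014, -0.996, 0.084, 464.274], [-1.0, -0.014, -0.006, 2.771], [0.008, -0.084, -0.996, 1005.982], [0.0, 0.0, 0.0, 1.0]]
[ 242.6578411  -575.73791853  199.22691506] [-3.14063905e+00 -7.21337912e-05  3.98829835e-01] 0.1
```

View pics/scene0.png

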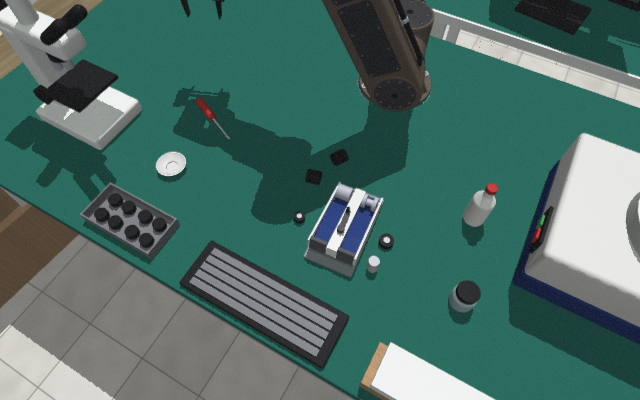

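View pics/top0.png

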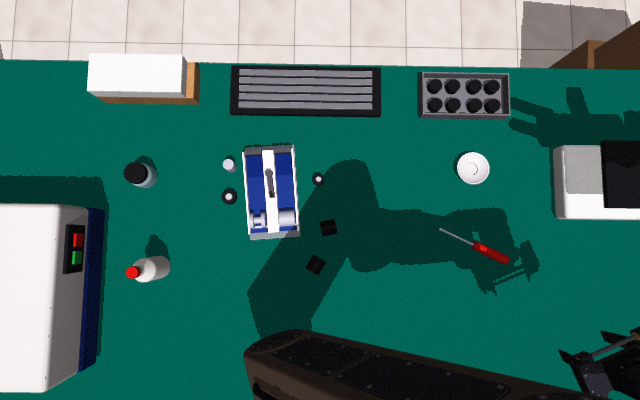

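The chute sits at top px (270,190), its low end toward the robot. Two round pieces wait at the lip: top (258,220), which looks waisted, and (287,217), which looks plain. Next is one enlarged crop to confirm which is the bar.

Run:
```python
import cv2,numpy as np,pickle
d=pickle.load(open("v0.pkl","rb"))
a=cv2.resize(d["top"]["img"][138:248,232:312],None,fx=5,fy=5,interpolation=cv2.INTER_CUBIC)
b=cv2.resize(d["scene"]["img"][178:278,305:388],None,fx=4.8,fy=5.5,interpolation=cv2.INTER_CUBIC)
cv2.imwrite("pics/crop0.png",np.hstack([a,b]))
```

```text
(no output)
```

View pics/crop0.png

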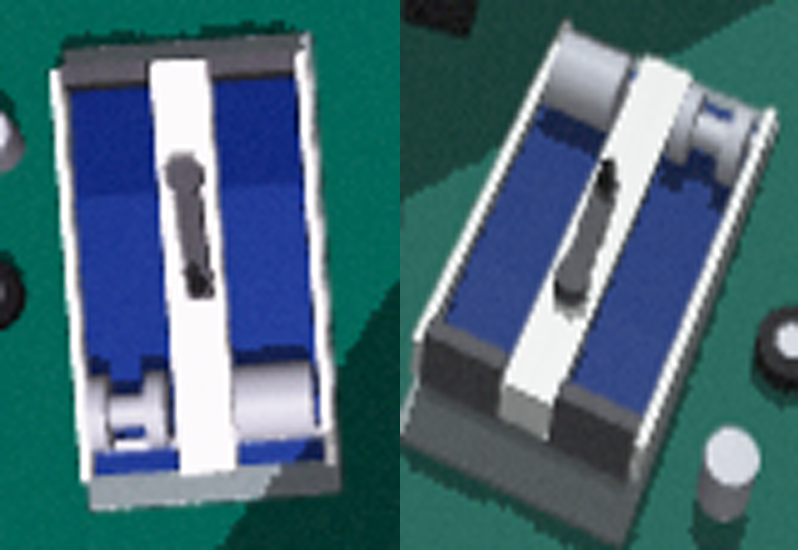

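The plain solid bar is in the right lane, at top px (287,218). The waisted stub is in the left lane, at (258,221), and must stay alone. The black pucks are bystanders. The keeper lies near 0 and leans slightly right. I'll get the chute pose from the middle-wall corners and the pivot in both views.

```bash
cat > h.py <<'E'
import numpy as np,pickle
from scipy.spatial.transform import Rotation as Ro
def ch(p,P):   # chute -> world, p=(ox,oy,yaw)
    R=Ro.from_euler('zy',[p[2],-np.radians(7)]).as_matrix()
    return np.array([p[0],p[1],40])+np.asarray(P,float)@R.T
def proj(c,W):
    T=np.linalg.inv(c["pose"]);q=(W@T[:3,:3].T+T[:3,3])@c["K"].T
    return q[:,:2]/q[:,2:]
def ray(c,uv,h,):
    v=c["pose"][:3,:3]@np.linalg.inv(c["K"])@[*uv,1];o=c["pose"][:3,3]
    return o+v*(h-o[2])/v[2]
E
python3 - <<'E'
from h import *
from scipy.optimize import least_squares
d=pickle.load(open("v0.pkl","rb"))
T=lambda u,v:(232+u/5,138+v/5)
S=lambda u,v:(305+(u-400)/4.8,178+v/5.5)
# labelled points
lt=[("pivot",(44,0,30),T(185,172)),("wlR",(-112,-15,15),T(236,470)),("wlL",(-112,15,15),T(180,472))]
ls=[("pivot",(44,0,30),S(572,286)),("wlR",(-112,-15,15),S(646,57)),("wlL",(-112,15,15),S(692,74))]
def f(p,a,c): return (proj(c,ch(p,[x[1] for x in a]))-[x[2] for x in a]).ravel()
g=lambda p:np.r_[f(p,lt,d["top"]),f(p,ls,d["scene"])]
for n,fun in(("both",g),("top",lambda p:f(p,lt,d["top"])),("scene",lambda p:f(p,ls,d["scene"]))):
    r=least_squares(fun,[500,120,0]);print(n,r.x.round(3),r.fun.round(1))
    if n=="both": p=r.x
print("pixel pivot on z plane",ray(d["top"],lt[0][2],ch(p,[44,0,30])[2]),ray(d["scene"],ls[0][2],ch(p,[44,0,30])[2]),ch(p,[44,0,30]))
chk=[(-75,-38,20),(38,-15,0),(38,-61,0),(95,15,15),(95,-61,24),(-112,61,15),(-12,0,48)]
for n,fn in(("top",lambda q:((q-[232,138])*5)),("scene",lambda q:(q-[305,178])*[4.8,5.5]+[400,0])): print(n,fn(proj(d[n],ch(p,chk))).round().tolist())
np.save("p.npy",p)
E
```

```text
both [5.85350e+02 1.07435e+02 8.30000e-02] [-0.5 -0.4  0.  -0.5 -0.2 -0.1  0.  -1.4 -0.2 -0.3  0.1  0.4]
top [5.84542e+02 1.06388e+02 7.60000e-02] [ 0.  -0.1  0.1 -0.1 -0.1  0.2]
scene [5.86598e+02 1.08625e+02 9.10000e-02] [ 0.3 -0.8 -0.4  0.1 -0.   0.8]
pixel pivot on z plane [624.29674904 109.77311298  75.12003868] [628.81320119 112.86947105  75.12003868] [625.21471888 111.09607587  75.12003868]
top [[274.0, 395.0], [218.0, 182.0], [305.0, 176.0], [150.0, 75.0], [295.0, 64.0], [91.0, 478.0], [187.0, 280.0]]
scene [[587.0, 84.0], [545.0, 291.0], [469.0, 256.0], [559.0, 391.0], [430.0, 318.0], [766.0, 109.0], [614.0, 170.0]]
```

```bash
cat >> h.py <<'E'
def tool(env,W):   # shift in current tool axes of tip target(s) W (world, tip) 
    s=env.state();R=Ro.from_euler('xyz',s["tcp_rot"]).as_matrix()
    return ((np.atleast_2d(W)+[0,0,env.tips_ahead]-s["eef_pos"])@R).round(1).tolist()
E
python3 - <<'E'
from h import *
from cell import env
p=np.load("p.npy");d=pickle.load(open("v0.pkl","rb"))
W=ch(p,[[-122,-38,17],[-122,-38,120]]);print(W.round(1))
print(tool(env,[[480,-250,181],W[1],W[0]]), np.degrees(env.state()["tcp_rot"]),np.degrees(p[2]))
for n,uv in(("top",(232+204/5,138+278/5)),("scene",(305+(607-400)/4.8,178+168/5.5))):
    w=ray(d[n],uv,ch(p,[-12,0,48])[2]);print(n,((w-[p[0],p[1],40])@Ro.from_euler('zy',[p[2],-np.radians(7)]).as_matrix()).round(1))
E
```

```text
[[465.7  59.4  42.4]
 [453.2  59.4 144.7]]
[[345.2, -208.0, -0.5], [440.7, -503.5, 36.1], [452.2, -498.5, 138.3]] [-1.79945363e+02 -4.13296180e-03  2.28512663e+01] 4.773213108670013
top [-11.8  -8.8  47.9]
scene [-11.3  -3.9  47.9]
```

```bash
python3 -m crank '[[345,-208,0,7,10],[345,-208,0,14,10],[345,-208,0,18,10],[345,-208,0,18,10],[345,-208,0,18,10],[345,-208,0,18,10],[345,-208,0,18,10],[345,-208,0,18,10],[345,-208,0,18,10],[345,-208,0,18,10]]'
python3 - <<'E'
from h import *
from cell import env
p=np.load("p.npy");W=ch(p,[[-122,-38,17],[-122,-38,110]])
print(tool(env,W[::-1]))
E
```

```text
t: 0.93
eef_pos: [481.2, -247.4, 199.7]
tcp_rot: [-3.141, 0.0, 0.086]
ft_force: [-0.2, -0.4, 0.5]
opening: 0.353
grip_force: 0.0
[[-0.4, -307.9, 46.0], [10.9, -306.9, 138.3]]
```

```bash
python3 -m crank '[[-2,-308,20,0,10],[-2,-308,46,0,10],[-2,-308,46,0,10],[-2,-308,46,0,10],[-2,-308,46,0,10],[-2,-308,46,0,10],[-2,-308,46,0,10],[-2,-308,46,0,10],[-2,-308,46,0,10],[-2,-308,46,0,10]]'
python3 - <<'E'
from h import *
from cell import env
import cv2
p=np.load("p.npy");W=ch(p,[[-122,-38,17],[-122,-38,110]])
print(tool(env,W[::-1]))
c=env.read_camera("wrist");pickle.dump(c,open("w1.pkl","wb"));cv2.imwrite("pics/w1.png",c["img"])
print(proj(c,ch(p,[(-75,-58,40),(-75,-18,40),(44,0,30),(-112,-15,15),(-112,15,15)])).round())
E
```

```text
t: 1.77
eef_pos: [451.6, 57.2, 153.5]
tcp_rot: [3.142, 0.001, 0.087]
ft_force: [0.5, -0.4, 0.6]
opening: 0.102
grip_force: 0.0
[[3.0, -1.9, -0.2], [14.3, -0.9, 92.1]]
[[344. 133.]
 [298. 133.]
 [271. -31.]
 [298. 165.]
 [267. 165.]]
```

View pics/w1.png

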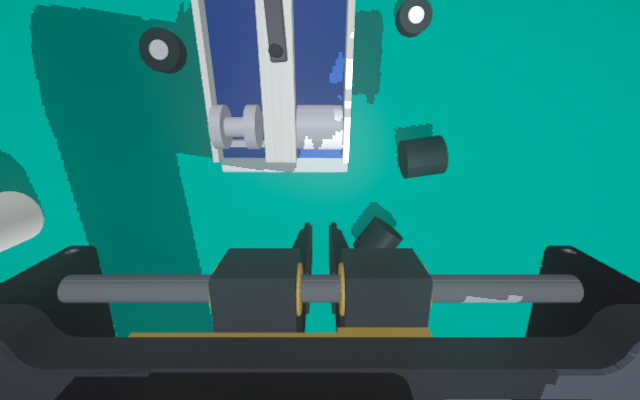

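The wrist view matches the projection: bar at cols 297–344, row 130, and middle-wall end at (268–298,165). The black decoys at (420,157) and (375,240) are clear of the path. Descending behind the bar.

```bash
python3 -m crank '[[5,-1,30,0,10],[10,-1,60,0,10],[14,-1,80,0,10],[14,-1,92,0,10],[14,-1,92,0,10]]'
python3 - <<'E'
from h import *
from cell import env
p=np.load("p.npy")
print(tool(env,ch(p,[[-105,-38,17],[-60,-38,17],[0,-38,17]])))
E
```

```text
t: 2.23
eef_pos: [465.1, 57.3, 59.7]
tcp_rot: [-3.141, 0.004, 0.083]
ft_force: [-1.1, -0.0, -0.4]
opening: 0.108
grip_force: 0.0
[[17.7, -2.1, -3.9], [62.4, -2.2, -9.5], [121.9, -2.2, -17.0]]
```

```bash
python3 -m crank '[[4,-2,-2,0,10],[8,-2,-3,0,10],[12,-2,-3.5,0,10],[15,-2,-4,0,10],[18,-2,-4,0,10],[21,-2,-4.5,0,10],[24,-2,-4.8,0,10],[27,-2,-5.2,0,10],[30,-2,-5.6,0,10],[33,-2,-6,0,10]]'
python3 - <<'E'
from h import *
from cell import env
import cv2
p=np.load("p.npy")
print(tool(env,ch(p,[[-60,-38,17],[0,-38,17],[40,-38,17]])))
c=env.read_camera("wrist");cv2.imwrite("pics/w2.png",c["img"])
print(proj(c,ch(p,[(-75,-58,40),(-75,-18,40),(-75,-38,40)])).round().tolist())
E
```

```text
t: 3.07
eef_pos: [498.7, 63.4, 67.7]
tcp_rot: [3.142, 0.0, 0.085]
ft_force: [0.2, -0.9, 0.5]
opening: 0.102
grip_force: 0.0
[[28.4, 1.3, -1.2], [87.9, 1.3, -8.5], [127.6, 1.3, -13.4]]
[[356.0, 220.0], [293.0, 219.0], [324.0, 219.0]]
```

View pics/w2.png

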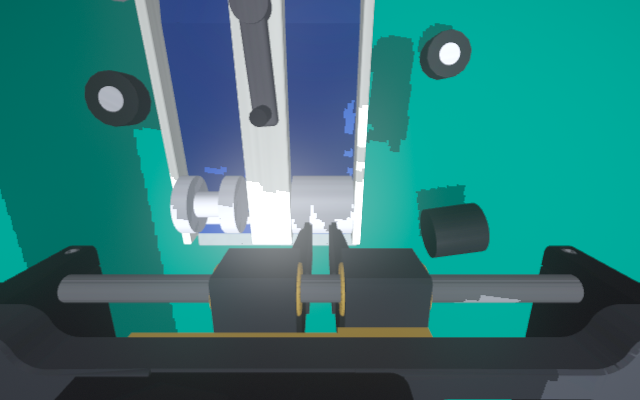

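The bar (cols 292–357, rows 178–225) is still beside the stub, and the tips at (305,228) and (335,228) are just at its rear. Pushing on slowly.

```bash
python3 -m crank '[[2,1,1.5,0,10],[5,1,1.5,0,10],[8,1,1.2,0,10],[11,1,0.8,0,10],[14,1,0.4,0,10],[17,1,0,0,10],[20,1,-0.4,0,10],[23,1,-0.8,0,10],[26,1,-1.1,0,10],[29,1,-1.4,0,10]]'
python3 - <<'E'
from h import *
from cell import env
import cv2
p=np.load("p.npy")
print(tool(env,ch(p,[[-30,-38,17],[0,-38,17],[40,-38,17]])))
c=env.read_camera("wrist");cv2.imwrite("pics/w3.png",c["img"])
E
```

```text
t: 3.95
eef_pos: [527.7, 64.8, 69.1]
tcp_rot: [3.142, 0.0, 0.085]
ft_force: [-0.4, -0.9, -0.7]
opening: 0.109
grip_force: 0.0
[[29.1, 0.2, -3.5], [58.9, 0.3, -7.1], [98.6, 0.3, -12.0]]
```

View pics/w3.png

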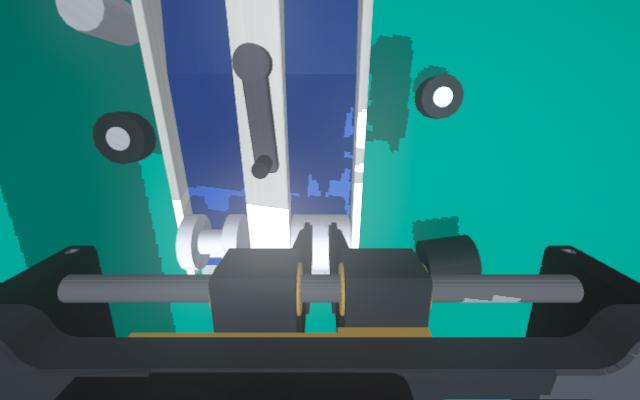

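Run:
```python
from h import *
from cell import env
p=np.load("p.npy")
c=env.read_camera("wrist")
s=env.state();print(s["eef_pos"],s["ft_force"])
R=Ro.from_euler('xyz',s["tcp_rot"]).as_matrix()
for n,P in(("pivot",(44,0,30)),("crestL",(38,-15,0)),("crestR",(38,-61,0)),("stubtop",(-75,38,40)),("bartop",(-75,-38,40)),("bartop-50",(-50,-38,40)),("bartop-35",(-35,-38,40))): print(n,proj(c,ch(p,[P])).round())
print("tip",proj(c,np.array([s["eef_pos"]+R@[0,y,19] for y in(-5,5)])).round())
print("cam",c["pose"].round(2).tolist())
```

```text
[527.91084239  64.83023856  69.1390904 ] [ 0.44388337  0.30231317 -0.67910795]
pivot [[254.  66.]]
crestL [[288.  76.]]
crestR [[359.  76.]]
stubtop [[208. 260.]]
bartop [[322. 261.]]
bartop-50 [[323. 227.]]
bartop-35 [[323. 206.]]
tip [[315. 223.]
 [329. 223.]]
cam [[0.09, -0.96, -0.27, 605.72], [-1.0, -0.08, -0.02, 73.04], [-0.0, 0.27, -0.96, 252.98], [0.0, 0.0, 0.0, 1.0]]
```

Run:
```python
from h import *
from cell import env
import cv2
t=env.read_camera("top");s=env.read_camera("scene")
a=cv2.resize(t["img"][138:248,232:312],None,fx=5,fy=5,interpolation=cv2.INTER_CUBIC)
b=cv2.resize(s["img"][158:278,305:388],None,fx=4.8,fy=550/120,interpolation=cv2.INTER_CUBIC)
cv2.imwrite("pics/crop4.png",np.hstack([a,b]))
```

```text
(no output)
```

View pics/crop4.png

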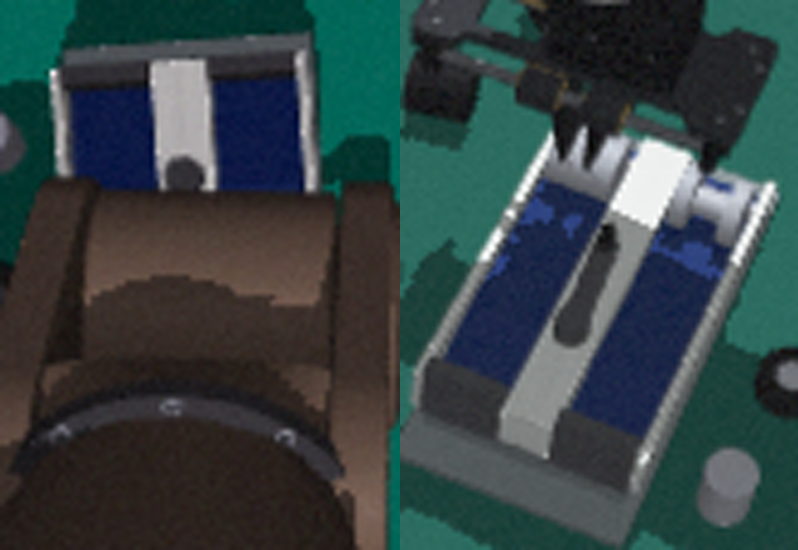

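The scene crop shows the tips at (565,160) and (592,165) in front of the bar, which has hardly moved. Checking the tip geometry against the view before any further move.

Run:
```python
from h import *
from cell import env
p=np.load("p.npy");d=pickle.load(open("v0.pkl","rb"))
s=env.state();R=Ro.from_euler('xyz',s["tcp_rot"]).as_matrix()
print(env.tips_ahead,s["eef_pos"],s["ft_force"],s["joints"])
f=lambda q:(q-[305,158])*[4.8,550/120]+[400,0]
for h in(0,10,19,30): print(h,f(proj(d["scene"],np.array([s["eef_pos"]+R@[0,y,h] for y in(-11,11)]))).round().tolist())
for x in(-75,-60,-50,-40,-30):print(x,f(proj(d["scene"],ch(p,[(x,-58,20),(x,-18,20),(x,-38,40),(x+20,-38,20)]))).round().tolist())
tipc=((s["eef_pos"]-[0,0,19]-[p[0],p[1],40])@Ro.from_euler('zy',[p[2],-np.radians(7)]).as_matrix());print("tip chute",tipc.round(1))
```

```text
19.0 [527.34081379  64.81427595  69.04863986] [ 0.41896392 -0.20147043 -0.13075778] [-2.01408310e-03  5.36701644e-01  1.91824623e+00 -1.30607284e-04
  6.86795732e-01  1.48427255e+00]
0 [[596.0, 173.0], [561.0, 160.0]]
10 [[595.0, 181.0], [560.0, 168.0]]
19 [[594.0, 189.0], [559.0, 176.0]]
30 [[593.0, 198.0], [558.0, 186.0]]
-75 [[555.0, 150.0], [618.0, 174.0], [591.0, 141.0], [574.0, 185.0]]
-60 [[545.0, 167.0], [609.0, 191.0], [581.0, 159.0], [564.0, 203.0]]
-50 [[538.0, 179.0], [603.0, 203.0], [574.0, 171.0], [557.0, 215.0]]
-40 [[532.0, 191.0], [596.0, 215.0], [568.0, 183.0], [550.0, 227.0]]
-30 [[525.0, 203.0], [590.0, 227.0], [561.0, 195.0], [544.0, 240.0]]
tip chute [-59.7 -37.8  17. ]
```

Run:
```python
from h import *
from cell import env
import cv2
p=np.load("p.npy");d=pickle.load(open("v0.pkl","rb"))
w=env.read_camera("wrist");sc=d["scene"]
P=lambda c:c["K"]@np.linalg.inv(c["pose"])[:3]
S=lambda u,v:(305+(u-400)/4.8,158+v*120/550)
Rc=Ro.from_euler('zy',[p[2],-np.radians(7)]).as_matrix()
# wrist left in image = +y ; scene left = -y
for a,b in(((308,223),S(592,166)),((335,223),S(565,160))):
    X=cv2.triangulatePoints(P(w),P(sc),np.array(a,float),np.array(b,float));X=(X[:3]/X[3]).ravel()
    print(X.round(1),((X-[p[0],p[1],40])@Rc).round(1),proj(w,X[None]).round(1)-a,proj(sc,X[None]).round(1)-b)
```

```text
[541.5  76.9  97.7] [-38.9 -27.4  62.6] [[-4.7  5. ]] [[-0.6         0.28181818]]
[543.7  61.8  96.5] [-38.1 -42.6  61.2] [[-3.9  2.6]] [[-0.475       0.09090909]]
```

Run:
```python
from h import *
from cell import env
import cv2
p=np.load("p.npy")
s=env.state();R=Ro.from_euler('xyz',s["tcp_rot"]).as_matrix()
out=[]
for n,(x0,y0,w,h,k) in(("wrist",(240,190,160,120,2.5)),("scene",(318,160,50,60,8))):
    c=env.read_camera(n);im=cv2.resize(c["img"][y0:y0+h,x0:x0+w],None,fx=k,fy=k,interpolation=cv2.INTER_CUBIC)
    f=lambda W:((proj(c,W)-[x0,y0])*k).round().astype(int)
    for hh,col in((0,(0,255,255)),(19,(0,0,255))):
        for q in f(np.array([s["eef_pos"]+R@[0,y,hh] for y in(-11,11)])): cv2.circle(im,tuple(map(int,q)),3,col,-1)
    for q in f(ch(p,[(-75,-58,40),(-75,-18,40)])): cv2.circle(im,tuple(map(int,q)),3,(0,255,0),-1)
    o=np.zeros((480,400,3),np.uint8);o[:im.shape[0],:400]=im[:480,:400];out.append(o)
cv2.imwrite("pics/c5.png",np.hstack(out))
```

```text
(no output)
```

View pics/c5.png

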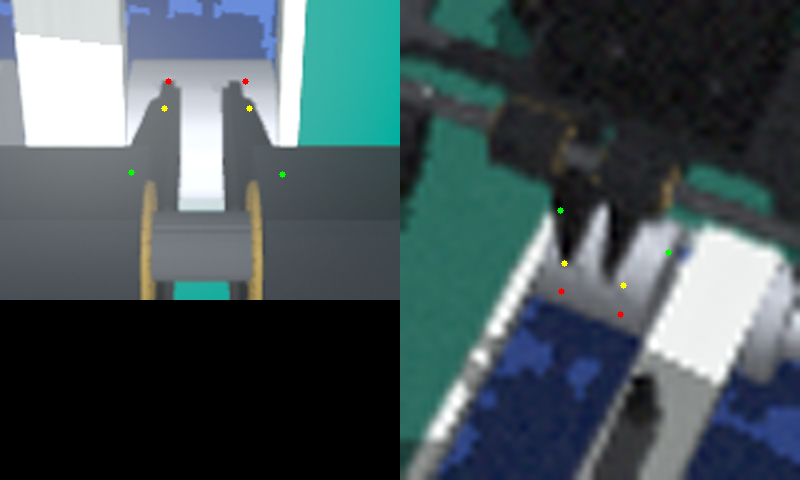

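Run:
```python
from h import *
from cell import env
p=np.load("p.npy");w=env.read_camera("wrist");sc=env.read_camera("scene")
a=np.linspace(0,2*np.pi,181)
for x in(-80,-75,-70,-65,-60,-55,-50,-40,-30):
    C=lambda y:ch(p,np.c_[x+20*np.cos(a),0*a+y,20+20*np.sin(a)])
    r=proj(w,C(-38))[:,1];q=proj(sc,C(-58));q2=proj(sc,C(-18));l=proj(w,C(38))[:,1]
    print(x,"bar wrist rows",r.min().round(),r.max().round(),"stub",l.min().round(),"scene low",q[:,1].max().round(1),q2[:,1].max().round(1))
```

```text
-80 bar wrist rows 221.0 277.0 stub 221.0 scene low 196.1 201.3
-75 bar wrist rows 215.0 272.0 stub 215.0 scene low 197.4 202.6
-70 bar wrist rows 209.0 266.0 stub 208.0 scene low 198.6 203.9
-65 bar wrist rows 203.0 260.0 stub 202.0 scene low 199.9 205.2
-60 bar wrist rows 196.0 254.0 stub 196.0 scene low 201.2 206.5
-55 bar wrist rows 190.0 248.0 stub 189.0 scene low 202.5 207.8
-50 bar wrist rows 183.0 241.0 stub 182.0 scene low 203.8 209.1
-40 bar wrist rows 169.0 228.0 stub 169.0 scene low 206.4 211.8
-30 bar wrist rows 155.0 215.0 stub 154.0 scene low 209.1 214.5
```

The bar is still at the lip: wrist row 214 and scene rows 197/202 both give chute x = -75. There was no contact force, so the real tips ride above it, higher than the nominal 19 mm ahead. I'll back off behind the bar and measure the tips there.

```bash
python3 -m crank '[[-15,0,0,0,10],[-35,0,0,0,10],[-60,0,0,0,10],[-80,0,0,0,10],[-80,0,0,0,10]]'
python3 - <<'E'
from h import *
from cell import env
import cv2
p=np.load("p.npy")
s=env.state();R=Ro.from_euler('xyz',s["tcp_rot"]).as_matrix();print(tool(env,ch(p,[[-130,-38,17]])))
out=[]
for n,(x0,y0,w,h,k) in(("wrist",(220,130,200,160,2)),("scene",(315,140,50,60,8))):
    c=env.read_camera(n);im=cv2.resize(c["img"][y0:y0+h,x0:x0+w],None,fx=k,fy=k,interpolation=cv2.INTER_CUBIC)
    f=lambda W:((proj(c,W)-[x0,y0])*k).round().astype(int)
    for hh,col in((-20,(255,0,255)),(0,(0,255,255)),(19,(0,0,255))):
        P=np.array([s["eef_pos"]+R@[0,y,hh] for y in(-11,11)])
        print(n,hh,f(P).tolist())
        for q in f(P): cv2.circle(im,tuple(map(int,q)),2,col,-1)
    o=np.zeros((480,400,3),np.uint8);o[:im.shape[0],:400]=im[:480,:400];out.append(o)
cv2.imwrite("pics/c6.png",np.hstack(out))
E
```

```text
t: 4.82
eef_pos: [444.0, 58.0, 69.0]
tcp_rot: [-3.141, 0.003, 0.085]
ft_force: [0.8, -0.0, 0.9]
opening: 0.111
grip_force: 0.0
[[13.9, 0.4, 8.5]]
wrist -20 [[168, 233], [243, 233]]
wrist 0 [[172, 206], [239, 206]]
wrist 19 [[174, 185], [236, 185]]
scene -20 [[342, 229], [284, 207]]
scene 0 [[338, 261], [279, 240]]
scene 19 [[333, 291], [276, 270]]
```

View pics/c6.png

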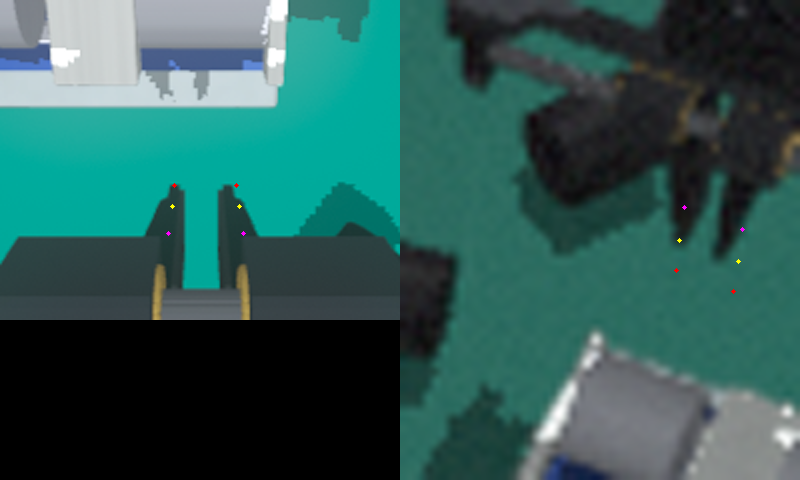

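The wrist and scene views disagree with the nominal tip by an amount that fits tips about 25 mm higher than stated. The bar is still in place. A gentle probe on bare table behind the chute will settle it.

```bash
python3 -m crank '[[0,0,12,0,10],[0,0,24,0,10],[0,0,32,0,10],[0,0,36,0,10],[0,0,36,0,10]]'; python3 -m crank '[[0,0,3,0,10],[0,0,5,0,10],[0,0,5,0,10]]';  python3 -m crank '[[0,0,3,0,10],[0,0,5,0,10],[0,0,5,0,10]]'
```

```text
t: 5.33
eef_pos: [447.9, 58.1, 32.3]
tcp_rot: [-3.142, 0.001, 0.085]
ft_force: [-1.5, -0.4, -0.6]
opening: 0.104
grip_force: 0.0
t: 5.58
eef_pos: [447.8, 58.0, 28.1]
tcp_rot: [3.141, -0.0, 0.085]
ft_force: [0.2, 0.6, 0.7]
opening: 0.101
grip_force: 0.0
t: 5.83
eef_pos: [447.6, 58.0, 22.9]
tcp_rot: [3.142, 0.0, 0.085]
ft_force: [-0.2, 0.7, -0.5]
opening: 0.108
grip_force: 0.0
```

```bash
python3 -m crank '[[0,0,3,0,10],[0,0,5,0,10],[0,0,5,0,10]]'; python3 -m crank '[[0,0,2,0,10],[0,0,3,0,10],[0,0,3,0,10]]'
```

```text
t: 6.08
eef_pos: [447.5, 58.0, 17.7]
tcp_rot: [3.142, 0.0, 0.085]
ft_force: [0.1, -0.9, 0.4]
opening: 0.107
grip_force: 0.0
t: 6.33
eef_pos: [447.6, 58.0, 14.9]
tcp_rot: [3.142, 0.0, 0.085]
ft_force: [-0.3, -0.1, -0.2]
opening: 0.106
grip_force: 0.0
```

The nominal tip is now 4 mm below the table with no force, so the tips are shorter than stated. Continuing the probe.

```bash
for i in 1 2; do python3 -m crank '[[0,0,2,0,10],[0,0,4,0,10],[0,0,4,0,10]]' | egrep 'eef|ft'; done; python3 -m crank '[[0,0,2,0,10],[0,0,3,0,10],[0,0,3,0,10]]' | egrep 'eef|ft'
```

```text
eef_pos: [447.6, 58.0, 10.8]
ft_force: [-0.4, 0.8, 1.0]
eef_pos: [447.6, 58.0, 6.8]
ft_force: [0.3, 0.1, -0.3]
eef_pos: [447.6, 58.1, 3.9]
ft_force: [-0.5, -0.2, 0.1]
```

```bash
python3 -m crank '[[0,0,2,0,10],[0,0,3,0,10],[0,0,3,0,10]]' | egrep 'eef|ft';python3 -m crank '[[0,0,2,0,10],[0,0,2,0,10]]' | egrep 'eef|ft'; python3 -m crank '[[0,0,2,0,10],[0,0,2,0,10]]' | egrep 'eef|ft'
```

```text
eef_pos: [447.6, 58.0, 0.9]
ft_force: [0.3, -0.1, -0.7]
eef_pos: [447.6, 58.0, -1.1]
ft_force: [0.3, -0.4, 0.0]
eef_pos: [447.6, 58.0, -3.1]
ft_force: [-0.0, -0.4, 0.3]
```

```bash
for i in 1 2 3; do python3 -m crank '[[0,0,2,0,10],[0,0,2,0,10]]' | egrep 'eef|ft'; done
```

```text
eef_pos: [447.6, 58.0, -5.1]
ft_force: [-0.4, -1.1, -0.0]
eef_pos: [447.6, 58.0, -7.1]
ft_force: [-0.3, -0.3, 0.0]
eef_pos: [447.6, 58.0, -9.1]
ft_force: [0.4, 0.3, -1.1]
```

```bash
for i in 1 2 3 4; do python3 -m crank '[[0,0,2,0,10],[0,0,2,0,10]]' | egrep 'eef|ft'; done
```

```text
eef_pos: [447.6, 58.0, -11.2]
ft_force: [0.3, -0.7, 0.1]
eef_pos: [447.6, 58.0, -13.1]
ft_force: [-0.0, 0.2, -0.3]
eef_pos: [447.8, 58.0, -14.6]
ft_force: [-0.8, -0.6, 6.5]
eef_pos: [447.9, 58.1, -14.8]
ft_force: [-7.5, -0.9, 45.4]
```

Contact came at TCP z = -14.4, so the tips really stand at TCP z + 14.4. This agrees with both views once a 10 mm pad half-width is included. Lifting to the true push height behind the bar.

```bash
python3 -m crank '[[0,0,-6,0,10],[0,0,-16,0,10],[0,0,-16,0,10]]'|egrep 'eef|ft'; sed -i 's/env.tips_ahead/-14.4/' h.py
python3 - <<'E'
from h import *
from cell import env
p=np.load("p.npy")
print(tool(env,ch(p,[[-130,-38,16.5],[-115,-38,16.5],[-105,-38,16.5],[-60,-38,16.5],[42,-38,16.5]])))
E
```

```text
eef_pos: [448.2, 58.1, 0.2]
ft_force: [0.6, 0.2, 0.2]
[[9.7, 0.2, -26.4], [24.6, 0.2, -28.2], [34.5, 0.2, -29.4], [79.2, 0.2, -34.7], [180.5, 0.3, -46.9]]
```

```bash
python3 -m crank '[[0,0,-15,0,10],[0,0,-26,0,10],[8,0,-26.5,0,10],[16,0,-27.5,0,10],[22,0,-28,0,10],[26,0,-28.5,0,10],[30,0,-29,0,10],[34,0,-29.5,0,10],[38,0,-30,0,10],[42,0,-30.5,0,10]]'|egrep 'eef|ft'
cat > look.py <<'E'
from h import *
from cell import env
import cv2
p=np.load("p.npy")
print(env.state()["t"],tool(env,ch(p,[[-60,-38,16.5],[-20,-38,16.5],[20,-38,16.5],[42,-38,16.5]])))
c=env.read_camera("wrist");g=cv2.cvtColor(c["img"],cv2.COLOR_BGR2HSV)
# bar front edge: along lane right strip y=-52, blue floor -> grey transition, walking downhill
for y in(-26,-50):
    L=[]
    for x in range(90,-95,-2):
        q=proj(c,ch(p,[(x,y,0)]))[0]
        if 0<=q[0]<640 and 0<=q[1]<400: h,s,v=map(int,g[int(q[1]),int(q[0])]); L.append((x,"B" if 100<h<135 and s>90 else "."))
    print(y,"from x",L[0][0],"".join(b for _,b in L))
E
python3 look.py
```

```text
eef_pos: [489.2, 61.6, 29.4]
ft_force: [-2.8, -0.5, 2.6]
9.9167 [[38.0, 0.3, -5.7], [77.7, 0.3, -10.6], [117.4, 0.3, -15.6], [139.2, 0.4, -18.3]]
-26 from x 28 BBBBBBBBBBBBBBBBBBBBBBBBBBBBBBBBBBBBBBBB......................
-50 from x 28 BBBBBBBBBBBBBBBBBBBBBBBBBBBBBBBBBBBBBBB.......................
```

Contact felt (about 3 N). Pushing on steadily.

```bash
python3 -m crank '[[4,0,-1,0,10],[8,0,-2,0,10],[12,0,-2.5,0,10],[16,0,-3,0,10],[20,0,-3.5,0,10],[24,0,-4,0,10],[28,0,-4.5,0,10],[32,0,-5,0,10],[36,0,-5.5,0,10],[40,0,-6,0,10]]'|egrep 'eef|ft';python3 look.py
```

```text
eef_pos: [529.8, 65.0, 35.6]
ft_force: [-3.2, 0.1, 2.0]
10.8 [[-2.7, 0.2, 0.6], [37.0, 0.2, -4.3], [76.7, 0.3, -9.2], [98.6, 0.3, -11.8]]
-26 from x 70 BBBBBBBBBBBBBBBBBBBBBBBBBBBBBBBBBBBBBBBB...........................................
-50 from x 70 BBBBBBBBBBBBBBBBBBBBBBBBBBBBBBBBBBBBBBBB........................B..................
```

The bar is moving up with the fingers: its front edge went from -51 to -9.

```bash
python3 -m crank '[[4,0,-0.5,0,10],[8,0,-1,0,10],[12,0,-1.5,0,10],[16,0,-2,0,10],[20,0,-2.5,0,10],[24,0,-3,0,10],[28,0,-3.5,0,10],[32,0,-4,0,10],[36,0,-4.5,0,10],[40,0,-5,0,10]]'|egrep 'eef|ft';python3 look.py
```

```text
eef_pos: [569.7, 68.4, 40.7]
ft_force: [-2.5, -0.0, 2.0]
11.6833 [[-42.7, 0.2, 5.6], [-3.0, 0.3, 0.7], [36.7, 0.3, -4.1], [58.5, 0.3, -6.8]]
-26 from x 90 BBBBBBBBBBBBBBBBBBBBBBBBBBBBBB...............................................................
-50 from x 90 BBBBBBBBBBBBBBBBBBBBBBBBBBBBBB........................B......................................
```

```bash
python3 -m crank '[[3,0,-0.4,0,10],[6,0,-0.8,0,10],[9,0,-1.2,0,10],[12,0,-1.6,0,10],[15,0,-2,0,10],[18,0,-2.3,0,10],[21,0,-2.6,0,10],[24,0,-3,0,10],[27,0,-3.4,0,10],[30,0,-3.7,0,10]]'|egrep 'eef|ft';python3 -m crank '[[3,0,-0.4,0,10],[6,0,-0.7,0,10],[9,0,-1,0,10],[12,0,-1,0,10],[15,0,-1,0,10],[18,0,-1,0,10],[21,0,-1,0,10],[24,0,-1,0,10],[24,0,-1,0,10],[24,0,-1,0,10]]'|egrep 'eef|ft';python3 look.py
```

```text
eef_pos: [599.9, 70.9, 44.4]
ft_force: [-0.7, 0.0, -0.5]
eef_pos: [623.1, 72.9, 45.2]
ft_force: [0.0, 0.8, -0.3]
13.4 [[-96.3, 0.2, 10.2], [-56.6, 0.3, 5.3], [-16.9, 0.3, 0.4], [4.9, 0.3, -2.2]]
-26 from x 90 ......................BBBB.....................................BBBBBBBBB.....................
-50 from x 90 .....................BBBBBBB.................................................................
```

Force fell to zero as the bar crossed the crest. Blue floor shows at x = 38–48 right behind it, so the bar sits home. Next is the keeper: lift, go to the +y side of its post, and sweep round.

Run:
```python
from h import *
from cell import env
import cv2
p=np.load("p.npy")
print(tool(env,ch(p,[[37,-38,65],[-12,26,65],[-12,26,36]])))
f=np.radians([6,20,35,50,65,80,90])
F=np.c_[44-56*np.cos(f)-17*np.sin(f),-56*np.sin(f)+17*np.cos(f),0*f+36]
A=np.array(tool(env,ch(p,np.r_[[[-12,26,36]],F])));print((A-A[0]).round(1).tolist())
```

```text
[[-5.8, -0.2, -49.7], [-54.3, -64.2, -43.1], [-50.8, -63.9, -14.4]]
[[0.0, 0.0, 0.0], [-1.5, 14.9, 0.1], [-2.5, 29.1, 0.0], [0.3, 44.2, -0.5], [6.8, 57.9, -1.4], [16.7, 69.5, -2.7], [29.2, 78.2, -4.3], [38.5, 82.0, -5.5]]
```

```bash
python3 -m crank '[[-6,0,-25,0,0],[-6,0,-50,0,0],[-12,0,-50,0,0],[-35,-30,-48,0,0],[-54,-62,-46,0,0],[-54,-64,-44,0,0],[-53,-64,-30,0,0],[-51,-64,-14,0,0],[-51,-64,-14,0,0]]'|egrep 'eef|ft|open'
python3 - <<'E'
from h import *
from cell import env
import cv2
p=np.load("p.npy");d=pickle.load(open("v0.pkl","rb"))
print(tool(env,ch(p,[[-12,26,36]])))
out=[]
for n,(x0,y0,w,h,k) in(("wrist",(180,0,280,300,1.42)),("scene",(305,158,80,120,4.9))):
    c=env.read_camera(n);im=cv2.resize(c["img"][y0:y0+h,x0:x0+w],None,fx=k,fy=k,interpolation=cv2.INTER_CUBIC)
    o=np.zeros((590,398,3),np.uint8);im=im[:590,:398];o[:im.shape[0],:im.shape[1]]=im;out.append(o)
cv2.imwrite("pics/c7.png",np.hstack(out))
E
```

```text
eef_pos: [565.7, 132.4, 57.0]
ft_force: [-0.7, -0.8, -1.0]
opening: 0.007
[[1.3, 0.1, -2.6]]
```

View pics/c7.png

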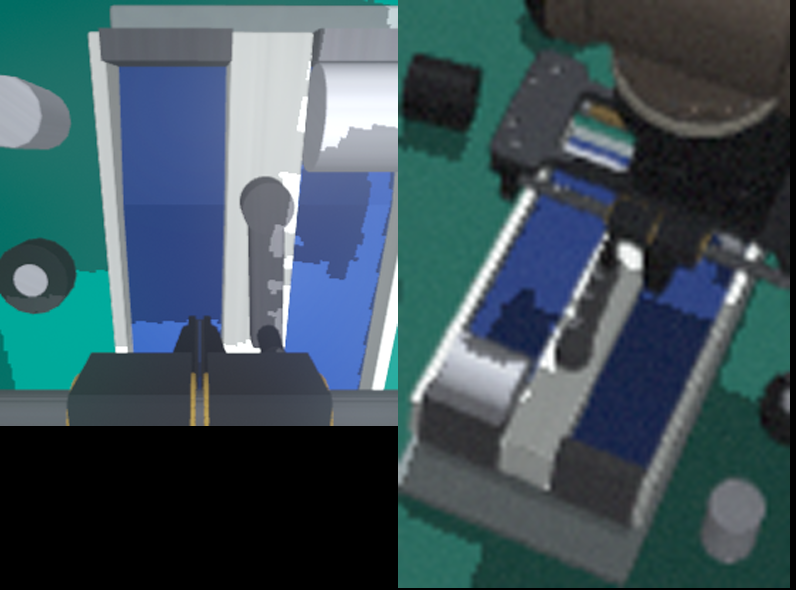

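The bar (px 410,115 in the wrist pane) lies home against the stop. The closed fingers at (198,325) are left of the keeper post at (268,340), and the stub is untouched. Sweeping the keeper over the right lane.

```bash
python3 -m crank '[[1,5,-2,0,0],[0.5,10,-2,0,0],[0,15,-2.5,0,0],[-0.5,20,-2.5,0,0],[-1,25,-2.5,0,0],[-1,29,-2.5,0,0],[0,34,-2.5,0,0],[1,39,-2.8,0,0],[1.5,44,-3,0,0],[3.5,49,-3.3,0,0]]'|egrep 'eef|ft'
cat > look2.py <<'E'
from h import *
from cell import env
import cv2
p=np.load("p.npy");Rc=Ro.from_euler('zy',[p[2],-np.radians(7)]).as_matrix()
s=env.state();print(s["t"],"tip chute",((s["eef_pos"]+[0,0,14.4]-[p[0],p[1],40])@Rc).round(1))
f=np.radians([35,50,65,80,90])
print(tool(env,ch(p,np.c_[44-56*np.cos(f)-17*np.sin(f),-56*np.sin(f)+17*np.cos(f),0*f+36])))
# keeper: dark along arm centreline samples r=12..40 at z=30 for each angle, in each view
for n in("wrist","scene"):
    c=env.read_camera(n);g=c["img"].max(2)
    B=[]
    for t in range(-10,96,5):
        a=np.radians(t);r=np.arange(10,40,2.)
        q=proj(c,ch(p,np.c_[44-r*np.cos(a),-r*np.sin(a),0*r+30])).round().astype(int)
        ok=(q[:,0]>=0)&(q[:,0]<640)&(q[:,1]>=0)&(q[:,1]<400)
        B.append((t,int((g[q[ok,1],q[ok,0]]<100).sum())))
    print(n,B)
E
python3 look2.py
```

```text
eef_pos: [574.8, 83.5, 62.8]
ft_force: [2.0, 3.9, 2.5]
15.1333 tip chute [ -7.9 -23.3  38.2]
[[-3.4, -5.1, 2.7], [3.1, 8.7, 1.7], [12.9, 20.3, 0.4], [25.4, 28.9, -1.2], [34.8, 32.7, -2.4]]
wrist [(-10, 0), (-5, 0), (0, 0), (5, 0), (10, 0), (15, 0), (20, 0), (25, 0), (30, 0), (35, 0), (40, 0), (45, 0), (50, 0), (55, 0), (60, 0), (65, 1), (70, 1), (75, 0), (80, 0), (85, 0), (90, 0), (95, 0)]
scene [(-10, 2), (-5, 3), (0, 3), (5, 3), (10, 4), (15, 4), (20, 8), (25, 15), (30, 15), (35, 15), (40, 15), (45, 15), (50, 15), (55, 15), (60, 15), (65, 15), (70, 14), (75, 15), (80, 15), (85, 15), (90, 12), (95, 11)]
```

```bash
python3 -m crank '[[1,4,1,0,0],[3,8,1.5,0,0],[5,12,1,0,0],[8,15,1,0,0],[11,18,0.5,0,0],[14,21,0,0,0],[17.5,23.5,-0.5,0,0],[21,26,-0.8,0,0],[25,29,-1.2,0,0],[25,29,-1.2,0,0]]'|egrep 'eef|ft'; sed -i 's/<100/<85/' look2.py; python3 look2.py
```

```text
eef_pos: [601.9, 57.3, 63.7]
ft_force: [-1.3, -0.3, 0.2]
16.0667 tip chute [ 16.8 -51.7  35.7]
[[-28.2, -33.6, 3.6], [-21.7, -19.8, 2.6], [-11.8, -8.2, 1.3], [0.7, 0.4, -0.3], [10.1, 4.3, -1.5]]
wrist [(-10, 0), (-5, 0), (0, 0), (5, 2), (10, 1), (15, 1), (20, 1), (25, 0), (30, 0), (35, 0), (40, 0), (45, 0), (50, 0), (55, 0), (60, 0), (65, 0), (70, 0), (75, 0), (80, 0), (85, 0), (90, 0), (95, 0)]
scene [(-10, 2), (-5, 1), (0, 1), (5, 2), (10, 2), (15, 2), (20, 2), (25, 4), (30, 7), (35, 8), (40, 10), (45, 10), (50, 12), (55, 14), (60, 15), (65, 15), (70, 15), (75, 15), (80, 15), (85, 15), (90, 15), (95, 15)]
```

```bash
cat > look3.py <<'E'
from h import *
from cell import env
import cv2
p=np.load("p.npy")
c=env.read_camera("wrist");g=cv2.cvtColor(c["img"],cv2.COLOR_BGR2HSV).astype(int)
for t in range(20,101,5):
    a=np.radians(t);r=np.arange(20,46,4.)
    q=proj(c,ch(p,np.c_[44-r*np.cos(a),-r*np.sin(a),0*r+30])).round().astype(int)
    print(t,[(tuple(g[v,u][1:].tolist()) if 0<=u<640 and 0<=v<400 else None) for u,v in q])
E
python3 look3.py
```

```text
20 [(6, 213), (5, 214), (6, 215), (5, 215), (5, 216), (37, 76), (41, 75)]
25 [(5, 214), (6, 215), (5, 216), (6, 217), (6, 216), (37, 75), (37, 75)]
30 [(6, 215), (5, 217), (6, 217), (6, 211), (8, 153), (148, 136), (38, 74)]
35 [(6, 217), (5, 217), (8, 201), (8, 153), (146, 136), (148, 136), (86, 92)]
40 [(6, 218), (6, 215), (7, 153), (145, 137), (148, 136), (148, 136), (151, 135)]
45 [(5, 217), (8, 187), (93, 143), (143, 137), (145, 137), (148, 136), (151, 135)]
50 [(6, 216), (8, 152), (141, 137), (143, 137), (146, 136), (148, 136), (150, 136)]
55 [(7, 192), (139, 138), (140, 137), (144, 136), (146, 136), (148, 136), (150, 136)]
60 [(8, 153), (139, 138), (141, 137), (143, 137), (145, 137), (148, 136), (148, 136)]
65 [(8, 154), (139, 138), (141, 137), (143, 137), (145, 137), (146, 136), (148, 136)]
70 [(24, 108), (101, 124), (139, 136), (143, 137), (145, 137), (147, 137), (149, 137)]
75 [(22, 114), (20, 114), (24, 115), (22, 114), (27, 105), (27, 105), (131, 132)]
80 [(23, 113), (23, 113), (23, 113), (25, 113), (25, 112), (25, 112), (27, 112)]
85 [(24, 115), (22, 115), (22, 114), (23, 113), (22, 114), (25, 113), (25, 113)]
90 [(25, 114), (25, 114), (24, 116), (24, 116), (24, 115), (24, 115), (24, 115)]
95 [(22, 116), (22, 117), (22, 116), (24, 116), (22, 105), (26, 100), (28, 100)]
100 [(22, 117), (22, 116), (21, 107), (25, 101), (48, 106), (137, 143), (140, 146)]
```

The keeper stands at about 85°. Pushing gently to its hard stop.

```bash
python3 -m crank '[[3,1.5,0,0,0],[6,3,-0.5,0,0],[8,4,-1,0,0],[8,4,-1,0,0]]'|egrep 'eef|ft'; python3 -m crank '[[1.5,0,0,0,0],[1.5,0,0,0,0]]'|egrep 'eef|ft';python3 -m crank '[[1,0,0,0,0],[1,0,0,0,0]]'|egrep 'eef|ft'
```

```text
eef_pos: [610.5, 53.4, 64.8]
ft_force: [-0.5, -0.1, -0.7]
eef_pos: [611.8, 53.8, 64.8]
ft_force: [-0.5, -1.7, -0.9]
eef_pos: [612.2, 53.9, 64.7]
ft_force: [-3.1, -1.2, 0.9]
```

```bash
python3 look3.py | tail -7; python3 look2.py|head -1
```

```text
70 [(8, 154), (143, 137), (146, 136), (148, 136), (149, 135), (151, 135), (155, 135)]
75 [(19, 146), (141, 137), (143, 136), (144, 136), (148, 136), (150, 136), (152, 136)]
80 [(23, 109), (78, 115), (134, 133), (144, 136), (146, 136), (146, 136), (150, 136)]
85 [(20, 112), (22, 114), (22, 114), (22, 114), (27, 115), (26, 108), (83, 114)]
90 [(23, 113), (20, 112), (23, 113), (25, 113), (23, 112), (25, 113), (23, 112)]
95 [(22, 114), (20, 113), (22, 114), (23, 113), (25, 114), (23, 113), (25, 114)]
100 [(22, 114), (22, 114), (24, 116), (24, 116), (24, 116), (24, 116), (24, 115)]
16.9333 tip chute [ 26.8 -55.9  35.5]
```

```bash
python3 -m crank '[[1,0,0,0,0],[1,0,0,0,0]]'|egrep 'eef|ft'; python3 -m crank '[[0.7,0,0,0,0],[0.7,0,0,0,0]]'|egrep 'eef|ft'
```

```text
eef_pos: [612.6, 53.9, 64.6]
ft_force: [-7.2, -1.9, 2.3]
eef_pos: [612.8, 54.0, 64.6]
ft_force: [-10.0, -2.8, 4.7]
```

The force builds without motion, so the keeper is at its hard stop. I'll back off straight downhill, lift clear and check numerically.

```bash
python3 -m crank '[[-4,0,0,0,0],[-10,0,0,0,0],[-15,0,-10,0,0],[-20,0,-50,0,0],[-20,0,-80,0,0],[-20,0,-80,0,0]]'|egrep 't:|eef|ft'; python3 look3.py | tail -6
python3 - <<'E'
from h import *
from cell import env
import cv2
p=np.load("p.npy");c=env.read_camera("wrist");g=cv2.cvtColor(c["img"],cv2.COLOR_BGR2HSV).astype(int)
for nm,Z,y,X in(("bar",32,-38,range(100,36,-3)),("stub",20,24,range(-40,-100,-5))):
    q=proj(c,ch(p,[(x,y,Z) for x in X])).round().astype(int)
    print(nm,[(x,*g[v,u][1:].tolist()) for x,(u,v) in zip(X,q) if 0<=u<640 and 0<=v<400])
E
```

```text
t: 17.87
eef_pos: [596.7, 52.6, 151.3]
tcp_rot: [3.141, -0.01, 0.085]
ft_force: [0.2, -1.1, -0.4]
75 [(108, 135), (124, 140), (122, 140), (122, 140), (121, 141), (135, 172), (139, 213)]
80 [(26, 118), (25, 114), (107, 136), (107, 136), (121, 141), (134, 177), (139, 214)]
85 [(24, 116), (26, 118), (26, 119), (26, 120), (25, 121), (27, 122), (29, 115)]
90 [(24, 117), (24, 117), (26, 119), (26, 119), (26, 120), (27, 122), (27, 122)]
95 [(24, 118), (26, 119), (26, 120), (26, 119), (26, 120), (27, 121), (27, 121)]
100 [(24, 117), (24, 117), (28, 120), (25, 121), (25, 121), (23, 120), (25, 121)]
bar [(100, 22, 114), (97, 22, 137), (94, 20, 183), (91, 18, 193), (88, 19, 192), (85, 17, 199), (82, 17, 207), (79, 18, 199), (76, 18, 193), (73, 19, 189), (70, 18, 183), (67, 20, 178), (64, 22, 164), (61, 22, 149), (58, 122, 151), (55, 41, 111), (52, 26, 120), (49, 28, 120), (46, 25, 121), (43, 28, 120), (40, 73, 119), (37, 121, 141)]
stub [(-40, 148, 134), (-45, 148, 134), (-50, 40, 127), (-55, 45, 74), (-60, 48, 74), (-65, 49, 73), (-70, 46, 72), (-75, 43, 72), (-80, 47, 71), (-85, 49, 78), (-90, 48, 79), (-95, 45, 79)]
```

The bar spans x = 60–95 against the stop, and the keeper spans about 40–54, square behind it with a gap between them. The arm is clear.

```bash
python3 -c "
from cell import env
print(env.job_done())"
```

```text
the job is handed in; nothing more can be done
None
```

The plain bar is home against the stop in the right lane, the keeper stands square behind it at its hard stop, and I handed the job in at about 18 s; the stub was not touched, and my first pass rode over the bar without moving it because the fingertips sat about 33 mm higher than stated.

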